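Box up a cup model: stand the drop front shut and throw the bail over it

TASK

Make the casting frame ready for a plaster pour, by pushing only: push its hinged front board up until it stands fully shut against the side boards, then push the wire bail over the top of it and press the bail's thumb tab down until the bail lies fully home across the outside of the front. Do not pinch or force the front or the bail, and leave the cup model and the plugs inside, and the tools beside the frame, just where they are.

Things in the scene. Friction and masses are not known exactly. Their poses are not given: they have to be found in the camera images.
- casting_frame: Fixed open-topped plywood casting frame. Origin: centre of the box, at table height; z up, -x = the side with the drop front (roughly towards the robot). In mm: base board x -75..117, y +-102, 18 thick; side boards to y = +-85 outside, x -60..85, tops at z = 103; inside 140 (y) x 130 (x, -60..70), clay bed at z = 23.
- front_hinge (a point): Middle of the front board's hinge line, which runs along the frame's y: at x = -75, z = 20 mm of the frame.
- drop_front (a joint): Front board's angle, rad: 0 = upright and shut against the side boards (firm stop); grows as its top leans out to the frame's -x, at most 1.0. Hinged along its outer bottom edge; 170 wide, 83 high, 15 thick. A wooden cleat (110 wide, 46 to 72 mm above the hinge) stands 12.5 mm proud of its outer face. Tight hinge: stays where left; 2 to 5 N near the top moves it; never needs 20 N.
- front_top (a point): Middle of the front board's top outer edge, 83 mm from the hinge line; moves with the board, own x through its thickness (inwards), z up along the board.
- bail_pivot (a point): Middle of the bail's pivot line, which runs along the frame's y: at x = -35, z = 80 mm of the frame.
- wire_bail (a joint): Angle of the wire bail, rad: 0 = home (rubber stop), level, pointing to the frame's -x, across the outside of the shut front; pi/2 = straight up; 1.9 to 2.4 = thrown back over the box. U of 8 mm wire: legs at y = +-92, cross bar 58 mm from the pivot, clears the shut front's top by about 8 mm; down too early it blocks the front. Tight: stays where left; 1 to 2 N moves it; never needs 20 N.
- bail_tab (a point): Middle of the bail's thumb tab, 75 mm from the pivot line. The tab is a flat steel plate on the middle of the cross bar, 36 wide (y), 4 thick, reaching from 60 to 86 mm from the pivot line, in the plane of the bail; moves with it, own -x away from the pivot, z square to the tab.
- cup_model: Solid plaster model of a cup, 72 diameter at the rim, 62 high, standing upside down (rim below, foot on top) on the clay bed in the middle of the box, its top at z = 85 mm. Loose. Origin: centre of its underside. Must stay.
- natch_plug_a: Plaster plug, 30 diameter, 28 high, standing on the clay bed in the box's corner by the front, +y side. Loose; origin: centre of its underside. Must stay.
- natch_plug_b: Plaster plug like the other, in the box's back corner, -y side. Loose; origin: centre of its underside. Must stay.
- loop_tool: Trimming tool with a turned wooden handle, 172 long, 24 wide, 14 high, lying beside the frame on its +y side. Loose; origin: centre of its underside. Must stay.
- wooden_rib: Flat wooden throwing rib, 99 x 55 x 6, lying on the frame's +y side, beyond the loop tool. Loose; origin: centre of its underside. Must stay.
- rasp: Plaster rasp with a wooden handle, 255 long, 26 wide, 29 high, lying beside the frame on its -y side. Loose; origin: centre of its underside. Must stay.

How it is judged:
On the way, in this order (a step that is already met when the one before it is completed fails the run):
1. the front board stands shut (within 0.04 rad) while the bail is still thrown back (value of joint drop_front below 0.04 rad and value of joint wire_bail above 1.2 rad), for 0.2 s.
2. the bail lies home (within 0.08 rad) across the shut front (value of joint wire_bail below 0.08 rad and value of joint drop_front below 0.05 rad), for 0.2 s.
At the end, for the whole second after the job is handed in: The front board stands shut (within 0.05 rad of upright) and the bail is home across it (within 0.08 rad of its stop), both at rest; cup, plugs, rasp, loop tool and rib are all within 10 mm of where they stood (all of step 2 and velocity of joint each of drop_front, wire_bail below 0.05 rad/s and distance of each of cup_model, natch_plug_a, natch_plug_b, loop_tool, wooden_rib, rasp from where it was at the start of the episode below 0.01 m); the robot touches nothing.
It fails at once if the front or the bail is forced (more than 60 N from the fingers) (contact force between the fingers and drop_front above 60 N or contact force between the fingers and wire_bail above 60 N).
It fails at once if the bail or its tab is pinched: squeezed with more than 25 N with the wire or tab between the finger pads (contact force between the fingers and wire_bail above 25 N and x of the grasp point in the frame of bail_tab between -0.035 and 0.04 m and z of the grasp point in the frame of bail_tab between -0.006 and 0.006 m).
It fails at once if the front board is pinched: squeezed with more than 25 N with the board's edge between the finger pads (contact force between the fingers and drop_front above 25 N and x of the grasp point in the frame of front_top between 0.001 and 0.014 m and z of the grasp point in the frame of front_top between -0.035 and 0.025 m).
It fails at once if the cup or a plug inside the box is moved by more than 10 mm or lifted (distance of any of cup_model, natch_plug_a, natch_plug_b from where it was at the start of the episode above 0.01 m).
It fails at once if the rasp, the loop tool or the rib is moved by more than 10 mm or lifted (distance of any of loop_tool, wooden_rib, rasp from where it was at the start of the episode above 0.01 m).
It also fails if it takes over 58 s, if anything falls off the work surface, if the arm or the gripper's body presses on something with over 40 N, if the wrist force passes 120 N, or if a joint passes its speed limit or range.

ROBOT

A 7-joint arm with a two-finger parallel gripper is mounted at the origin on the work surface; the furniture and walls round the work are solid. World frame = base frame: x ahead of the robot, y to its left, z up, the work surface at z = 0. Lengths are in m, angles in rad, forces in N, time in s.
With the tool pointing down it reaches from about 0.35 to 0.9 m from the base axis. Payload 8.1 kg.
Tool frame: the origin (TCP) lies at the very end of the fingers, on their centre line; the grasp point (between the pads) lies 19 mm behind it; z points along the fingers, y is the line along which they close (so a half turn about z gives the same grasp; the last joint's range is limited). The gripper opens to 92 mm and grips with 3 to 60 N. Pads are 19 mm wide; open, the fingers measure 130 mm over their backs; the gripper's body (75 mm by 190 mm) begins 47 mm behind the grasp point.
Start: joints at [1.115, 0.434, 0.025, 1.573, -0.012, 1.134, -0.075], TCP at [0.216, -0.587, 0.227] pointing down, gripper open.
Joint ranges: [-2.62, 2.62], [-0.44, 2.09], [-1.27, 1.32], [0.08, 2.57], [-1.32, 4.46], [0.12, 2], [-2.74, 2.74]. Speed limits (rad/s): [2.22, 2.22, 3.01, 3.01, 3.14, 3.14, 3.14].

INTERFACE

Orientations are given as a 3x3 rotation matrix whose columns are the frame's x, y, z axes.
In Python, from rig import ctrl gives the robot as it stands.
- The arm moves only by the shell command python3 jog.py FILE, which reads ROWS from the file FILE. ROWS is a JSON list of rows, 1 to 20 of them, each an object with the fields wx, wy, wz (a rotation vector in units of 0.1 rad), x, y, z (the shift in units of 50 mm), finger_gap (the finger opening in m); a field left out counts as zero (the opening has to be given); each row shifts and turns the commanded pose from where the row before left it, along the tool's axes as they then stand; what a row does not reach is not made up. A row lasts 1/10 s, in which the tool goes at most 0.05 m and 0.15 rad, less where a joint would pass 70% of its speed; a pose out of reach is approached as far as the arm can. The fingers move at their own pace and stop on an object; the grip force is fixed at half the most. Time passes only in rows, so rows that do not move let the fingers close. It prints the time, the measured TCP pose, the force, the opening and the grip force at its end. Input that does not fit is refused with a message, and nothing moves.
- ctrl.sense(): the state, without advancing time (a new reading comes with each control period).
- ctrl.read_camera(name): name is "scene" or "top" or "wrist"; returns a dict with "color" (400x640x3 uint8, red, green, blue), "intrinsics" (3x3 intrinsics, pixels), "distortion" ([k1, k2, p1, p2, k3] as OpenCV has them; the pictures are not rectified), "R" (3x3) and "t" (3): a world point X has camera coordinates R X + t. Camera axes: x right, y down, z forward; pixel columns grow to the right and rows downward; lengths in m; the calibration is good to about 2 mm. A picture is of the moment at which its call begins. There is no depth.
- ctrl.job_done(): hands the job in; it is judged then, once.
The state is a dict: "time": time; "joint_pos": joint angles; "dq": joint speeds; "joint_efforts": joint torques, N m; "tool_pos": TCP position; "orientation": TCP orientation; "force": force on the tool from outside, world axes, zero at the start; "moment": the same for the moment, N m; "gripper_width": finger opening in m; "gripper_force": force on a finger pad.
Only numpy, scipy, OpenCV 4.12 (cv2) and the standard library are available. Lean on these libraries where they do the work, as an engineer would, in place of code of your own. Each camera call takes 0.05 s, during which the arm holds its last target. There are 200 camera calls.

## Working session

There is one attempt and no reset: what is moved stays moved. The work goes in short steps, Python scripts to look and compute and a shell command to move; the robot and the scene stay as the last step left them, time stands still between calls to the robot, and variables do not carry over. Pictures are saved under pics/ and viewed, at most 10 in all, crops included, and the job is handed in when it is done.

```bash
ls; mkdir -p pics; python3 - <<'E'
from rig import ctrl
import cv2,numpy as np
for n in ["scene","top"]:
    c=ctrl.read_camera(n); cv2.imwrite(f"pics/{n}0.png",c["color"][:,:,::-1])
    print(n,c["intrinsics"].tolist(),c["distortion"],c["R"].tolist(),c["t"])
s=ctrl.sense();print(s["time"],s["tool_pos"],s["orientation"],s["force"])
E
```

```text
jog.py
pics
rig.py
scene [[495.1393929880375, 0.0, 320.4595225054488], [0.0, 495.1393929880375, 202.13714958654214], [0.0, 0.0, 1.0]] [-0.07213829  0.          0.          0.          0.        ] [[0.852510179102134, -0.5226828209236088, -0.005391033165018524], [-0.30039484825766694, -0.48145982878657767, -0.8233828808064041], [0.42777252093548623, 0.7035617257754564, -0.5674606315475647]] [-0.46658527  0.33970207  0.54323316]
top [[454.5257302417374, 0.0, 312.1125993070677], [0.0, 454.5257302417374, 198.32641848026358], [0.0, 0.0, 1.0]] [0.00465482 0.         0.         0.         0.        ] [[0.009007619507287392, -0.999693744984045, 0.02304949089648189], [-0.988898885262443, -0.012324522377916109, -0.14807802292998726], [0.14831674725906557, -0.02145978536545304, -0.9887070446267484]] [0.09748582 0.6233991  0.9742422 ]
0.1 [ 0.21574718 -0.58610405  0.22603524] [[ 9.38427668e-01  3.45475264e-01 -5.94756574e-04]
 [ 3.45475753e-01 -9.38426846e-01  1.24877234e-03]
 [-1.26715583e-04 -1.37735649e-03 -9.99999043e-01]] [-1.03392332 -0.05138283  0.00837032]
```

View pics/scene0.png

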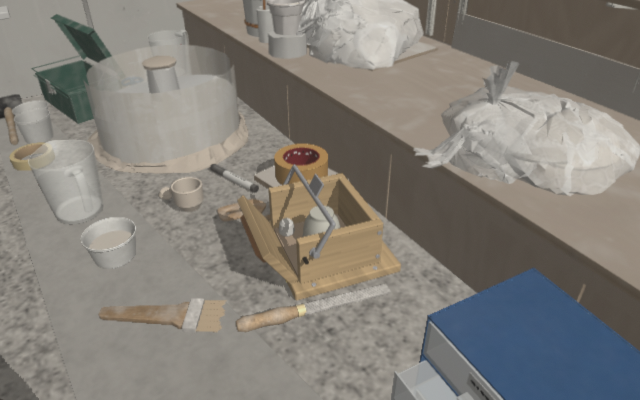

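View pics/top0.png

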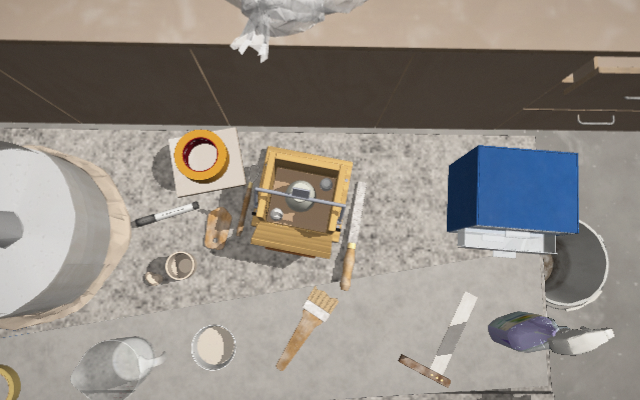

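```bash
python3 - <<'E'
import cv2
a=cv2.imread("pics/top0.png")[140:265,230:380];cv2.imwrite("pics/t1.png",cv2.resize(a,None,fx=4.8,fy=4.8,interpolation=2))
a=cv2.imread("pics/scene0.png")[160:304,220:410];cv2.imwrite("pics/s1.png",cv2.resize(a,None,fx=4,fy=4,interpolation=2))
E
```

```text
(no output)
```

View pics/t1.png

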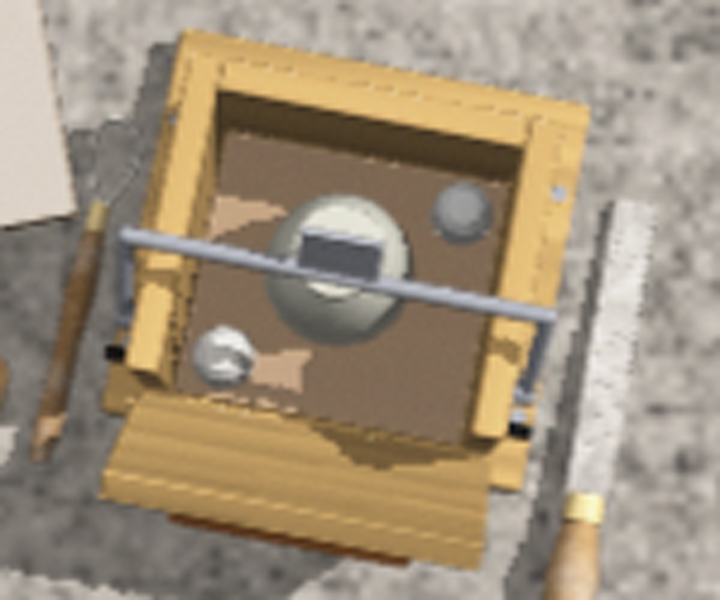

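View pics/s1.png

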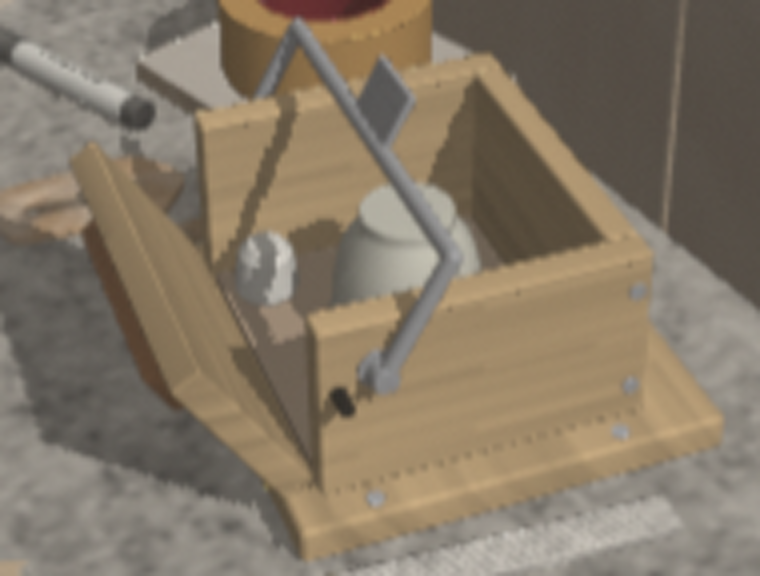

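```bash
cat > h.py <<'E'
import numpy as np,cv2
from rig import ctrl
def proj(c,X):
    p,_=cv2.projectPoints(np.array(X,float),cv2.Rodrigues(c["R"])[0],c["t"],c["intrinsics"],np.array(c["distortion"]));return p[:,0]
def front(a,y,x,z): # board coords: x inwards, z up
    return [-.075+x*np.cos(a)-z*np.sin(a),y,.020+z*np.cos(a)+x*np.sin(a)]
def bail(b,y,r): return [-.035-r*np.cos(b),y,.080+r*np.sin(b)]
def world(p,F):
    F=np.atleast_2d(F);c,s=np.cos(p[2]),np.sin(p[2])
    return np.c_[p[0]+c*F[:,0]-s*F[:,1],p[1]+s*F[:,0]+c*F[:,1],F[:,2]]
E
cat > fit.py <<'E'
from h import *
from scipy.optimize import least_squares
C={n:ctrl.read_camera(n) for n in("top","scene")}
T=[("85,85",187,30),("85,-85",588,103),("-60,85",128,365),("-60,-85",503,437)]
S=[("85,85",490,57),("85,-85",650,260),("-60,85",198,115),("-60,-85",316,325)]
def model(p):
    a,b=p[3],p[4]
    box=[[.085,.085,.103],[.085,-.085,.103],[-.06,.085,.103],[-.06,-.085,.103]]
    base=[[-.075,-.102,.018]]
    fr=[front(a,.085,.015,.083),front(a,-.085,.015,.083),front(a,.085,0,.083),front(a,-.085,0,.083)]
    bl=[bail(b,.092,.058),bail(b,-.092,.058),bail(b,.018,.086),bail(b,-.018,.086)]
    return world(p,box+base+fr+bl)
ot=np.array([[187,30],[588,103],[128,365],[503,437],[522,490],[105,475],[487,550],[103,497],[475,568],[123,235],[553,315],[303,232],[382,245]])/4.8+[230,140]
os=np.array([[490,57],[650,260],[198,115],[316,325],[303,530],[92,145],[200,372],[72,160],[178,402],[298,27],[455,255],[383,57],[413,100]])/4+[220,160]
f=lambda p:np.r_[(proj(C["top"],model(p))-ot).ravel(),(proj(C["scene"],model(p))-os).ravel()]
r=least_squares(f,[.6,0,-.17,.5,1.9],loss="soft_l1")
print(r.x);e=f(r.x).reshape(2,-1,2);print(np.round(np.c_[e[0],e[1]],1))
print(model(r.x).round(3))
E
python3 fit.py
```

```text
[ 0.61929415  0.12856412 -0.18170747  0.56473331  2.05491728]
[[ 1.   3.3  0.5 -1.7]
 [-4.7  3.2  2.  -1.8]
 [-0.8 -0.5 -0.8 -0.8]
 [ 0.7  0.   0.7  2.9]
 [ 0.1 -0.2  0.2  1.4]
 [-0.4 -1.3  0.5 -0.7]
 [-0.2 -1.4  0.5  0.9]
 [-0.8  0.3 -1.   0.8]
 [ 1.   0.9 -1.7 -0.6]
 [ 0.8 -0.3 -0.2  0.3]
 [-0.7  0.2 -0.7  0.7]
 [-0.3 -1.  -0.4 -0.5]
 [ 0.9 -0.3  0.  -0.4]]
[[0.718 0.197 0.103]
 [0.688 0.03  0.103]
 [0.576 0.223 0.103]
 [0.545 0.056 0.103]
 [0.527 0.042 0.018]
 [0.53  0.231 0.098]
 [0.499 0.064 0.098]
 [0.517 0.234 0.09 ]
 [0.486 0.067 0.09 ]
 [0.628 0.22  0.131]
 [0.595 0.04  0.131]
 [0.627 0.145 0.156]
 [0.621 0.11  0.156]]
```
Good; back corner: perhaps back board is wider/ extends differently (x to 85 maybe back board wide 1 to y ±85...). Back corners off by 4 px x (9mm). Maybe back board's lower. Drop back corners? top err: (1,3.3), (-4.7,3.2): Model vs obs: obs right corner further right by 4.7... maybe the visible corner is back board... fine. Soft-l1 mitigates. Front-related points within 1px (~2mm). Fine.

Units first: shifts go in units of 50 mm and turns go in units of 0.1 rad. So -0.047 m is -0.94, 0.0084 m is 0.168, 0.1335 rad is 1.335.

```bash
cat > where.py <<'E'
from h import *
p=[.6193,.1286,-.1817]
s=ctrl.sense();d=np.array(s["tool_pos"])-[p[0],p[1],0];c,q=np.cos(p[2]),np.sin(p[2])
R=np.array([[c,q,0],[-q,c,0],[0,0,1]])
print("t",s["time"],"frame mm",(R@d*1000).round(1),"F",(R@s["force"]).round(1));print((R@s["orientation"]).round(3))
E
echo '[{"wz": 1.335,"finger_gap": 0},{"wz": 1.335,"finger_gap": 0},{"wz": 1.335,"finger_gap": 0},{"wz": 1.335,"finger_gap": 0},{"x": 0.168,"y": -0.94,"finger_gap": 0},{"x": 0.168,"y": -0.94,"finger_gap": 0},{"x": 0.168,"y": -0.94,"finger_gap": 0},{"x": 0.168,"y": -0.94,"finger_gap": 0},{"x": 0.168,"y": -0.94,"finger_gap": 0},{"x": 0.168,"y": -0.94,"finger_gap": 0},{"x": 0.168,"y": -0.94,"finger_gap": 0},{"x": 0.168,"y": -0.94,"finger_gap": 0},{"finger_gap": 0},{"finger_gap": 0}]' > mv.in && python3 jog.py mv.in | tail -5; python3 where.py
```

```text
tool_pos: [0.35, -0.2283, 0.2269]
orientation: [[0.984, -0.178, 0.0], [-0.178, -0.984, -0.0], [0.0, 0.0, -1.0]]
force: [0.2, -0.6, -0.1]
gripper_width: 0.0638
gripper_force: 0.0
t 1.6 frame mm [-200.4 -399.6  226.9] F [ 0.3 -0.5 -0.1]
[[ 1.     0.002  0.   ]
 [ 0.002 -1.    -0.   ]
 [ 0.     0.    -1.   ]]
```

In the tool's units: -0.0445 m is -0.89, 0.042 m is 0.84.

```bash
echo '[{"x": 0.08,"y": -0.89,"finger_gap": 0},{"x": 0.08,"y": -0.89,"finger_gap": 0},{"x": 0.08,"y": -0.89,"finger_gap": 0},{"x": 0.08,"y": -0.89,"finger_gap": 0},{"x": 0.08,"y": -0.89,"finger_gap": 0},{"x": 0.08,"y": -0.89,"finger_gap": 0},{"x": 0.08,"y": -0.89,"finger_gap": 0},{"x": 0.08,"y": -0.89,"finger_gap": 0},{"x": 0.06,"y": -0.89,"finger_gap": 0},{"z": 0.84,"finger_gap": 0},{"z": 0.84,"finger_gap": 0},{"z": 0.84,"finger_gap": 0},{"z": 0.84,"finger_gap": 0},{"finger_gap": 0},{"finger_gap": 0}]' > mv.in && python3 jog.py mv.in | tail -5; python3 where.py
python3 - <<'E'
from h import *
for n,(x0,y0,x1,y1) in dict(scene=(210,120,410,270)).items():
    a=ctrl.read_camera(n)["color"][y0:y1,x0:x1,::-1];cv2.imwrite("pics/s2.png",cv2.resize(a,None,fx=4,fy=4))
E
```

```text
tool_pos: [0.4567, 0.1583, 0.0589]
orientation: [[0.983, -0.181, -0.001], [-0.181, -0.983, -0.001], [-0.001, 0.001, -1.0]]
force: [0.1, 0.0, 0.2]
gripper_width: 0.0002
gripper_force: 0.0
t 3.1 frame mm [-165.3   -0.2   58.9] F [0.1 0.1 0.2]
[[ 1.    -0.    -0.001]
 [-0.    -1.    -0.001]
 [-0.001  0.001 -1.   ]]
```

View pics/s2.png

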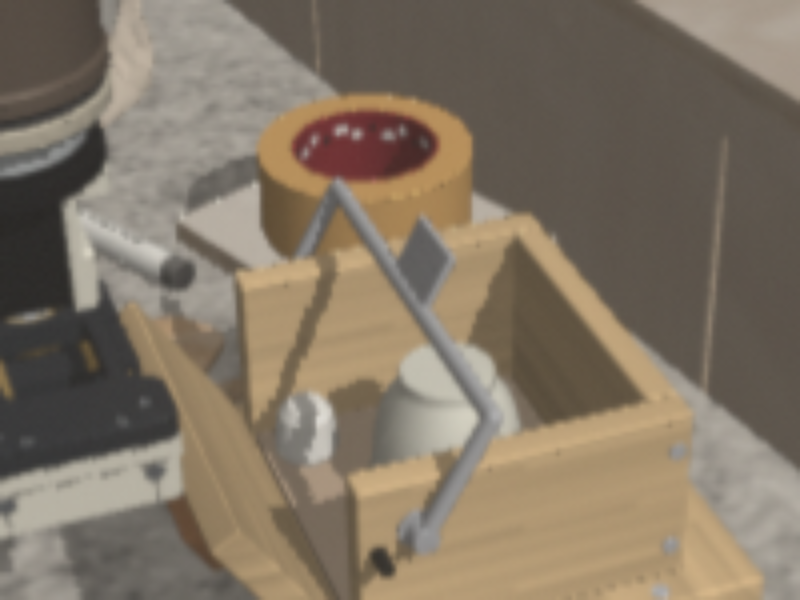

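In the tool's units: 0.01 m is 0.2, 0.008 m is 0.16.

```bash
echo '[{"x": 0.2,"finger_gap": 0},{"x": 0.2,"finger_gap": 0},{"x": 0.16,"finger_gap": 0},{"x": 0.12,"finger_gap": 0},{"x": 0.12,"finger_gap": 0},{"x": 0.12,"finger_gap": 0},{"x": 0.1,"finger_gap": 0},{"x": 0.1,"finger_gap": 0},{"x": 0.06,"finger_gap": 0},{"x": 0.04,"finger_gap": 0},{"finger_gap": 0}]' > mv.in && python3 jog.py mv.in | tail -3; python3 where.py
```

```text
force: [-0.6, 1.3, -1.3]
gripper_width: 0.0006
gripper_force: 0.0
t 4.25 frame mm [-104.     0.3   58.7] F [-0.8  1.2 -1.3]
[[ 1.     0.     0.001]
 [ 0.    -1.     0.   ]
 [ 0.001 -0.    -1.   ]]
```

```bash
echo '[{"x": 0.04,"finger_gap": 0},{"x": 0.04,"finger_gap": 0},{"x": 0.02,"finger_gap": 0},{"finger_gap": 0}]' > mv.in && python3 jog.py mv.in | grep force; python3 where.py|head -1;echo '[{"x": 0.02,"finger_gap": 0},{"x": 0.02,"finger_gap": 0},{"finger_gap": 0}]' > mv.in && python3 jog.py mv.in | grep force:; python3 where.py|head -1
```

```text
force: [-5.5, -0.2, 4.0]
gripper_force: 2.8
t 4.65 frame mm [-100.7    0.3   58.6] F [-5.4 -1.2  4. ]
force: [-11.2, 1.6, 9.6]
gripper_force: 6.4
t 4.95 frame mm [-100.7    0.3   58.5] F [-11.3  -0.5   9.6]
```

```bash
echo '[{"x": 0.02,"finger_gap": 0},{"x": 0.02,"finger_gap": 0},{"finger_gap": 0}]' > mv.in && python3 jog.py mv.in | grep force:; python3 where.py|head -1
python3 - <<'E'
from h import *
a=ctrl.read_camera("scene")["color"][180:300,250:410,::-1];cv2.imwrite("pics/s3.png",cv2.resize(a,None,fx=5,fy=5,interpolation=2))
E
```

```text
force: [-20.2, 3.0, 14.4]
gripper_force: 10.0
t 5.25 frame mm [-100.8    0.2   58.3] F [-20.4  -0.7  14.4]
```

View pics/s3.png

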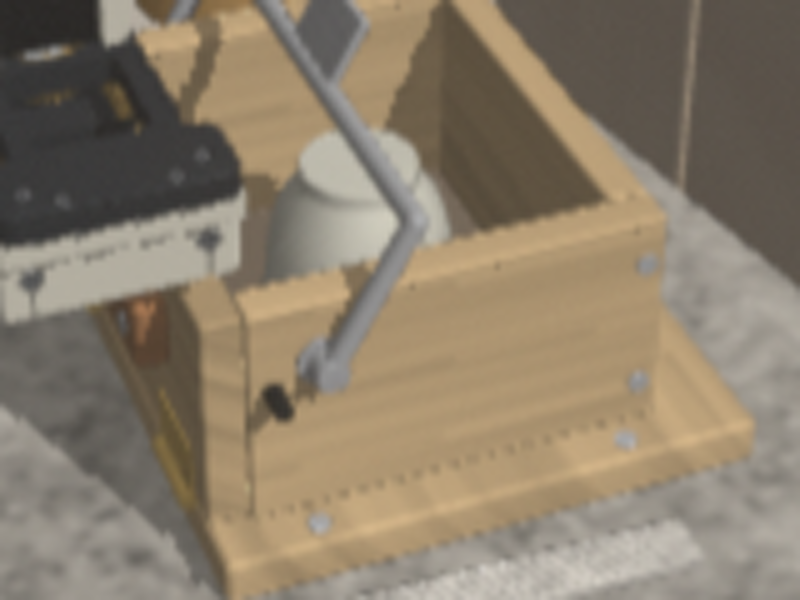

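In the tool's units: -0.05 m is -1, 0.045 m is 0.9.

```bash
echo '[{"x": -0.2,"finger_gap": 0},{"x": -0.4,"finger_gap": 0},{"x": -0.44,"finger_gap": 0},{"z": -0.8,"finger_gap": 0},{"z": -1,"finger_gap": 0},{"z": -1,"finger_gap": 0},{"z": -1,"finger_gap": 0},{"x": 0.9,"finger_gap": 0},{"x": 0.9,"finger_gap": 0},{"x": 0.9,"finger_gap": 0},{"x": 0.9,"finger_gap": 0},{"x": 0.2,"finger_gap": 0},{"z": 0.8,"finger_gap": 0},{"z": 0.8,"finger_gap": 0},{"z": 0.6,"finger_gap": 0},{"z": 0.28,"finger_gap": 0},{"finger_gap": 0}]' > mv.in && python3 jog.py mv.in | grep force:; python3 where.py
```

```text
force: [0.0, 0.7, 1.2]
gripper_force: 0.0
t 7.0 frame mm [ 41.3  -0.2 123. ] F [-0.1  0.7  1.2]
[[ 1.     0.001 -0.003]
 [ 0.001 -1.    -0.001]
 [-0.003  0.001 -1.   ]]
```

In the tool's units: -0.012 m is -0.24, -0.008 m is -0.16.

```bash
echo '[{"x": -0.24,"finger_gap": 0},{"x": -0.16,"finger_gap": 0},{"x": -0.16,"finger_gap": 0},{"x": -0.16,"finger_gap": 0},{"x": -0.16,"finger_gap": 0},{"x": -0.16,"finger_gap": 0},{"finger_gap": 0}]' > mv.in && python3 jog.py mv.in | grep force:; python3 where.py|head -1;echo '[{"x": -0.16,"finger_gap": 0},{"x": -0.16,"finger_gap": 0},{"x": -0.16,"finger_gap": 0},{"x": -0.16,"finger_gap": 0},{"x": -0.16,"finger_gap": 0},{"x": -0.08,"finger_gap": 0},{"finger_gap": 0}]' > mv.in && python3 jog.py mv.in | grep force:; python3 where.py|head -1
python3 - <<'E'
from h import *
a=ctrl.read_camera("scene")["color"][160:300,230:410,::-1];cv2.imwrite("pics/s4.png",cv2.resize(a,None,fx=4,fy=4,interpolation=2))
E
```

```text
force: [0.6, 1.0, -0.1]
gripper_force: 0.0
t 7.7 frame mm [-11.    0.5 124.8] F [ 0.4  1.1 -0.1]
force: [0.1, -0.0, -0.2]
gripper_force: 0.0
t 8.4 frame mm [-54.5   0.4 124.8] F [ 0.1 -0.  -0.2]
```

View pics/s4.png

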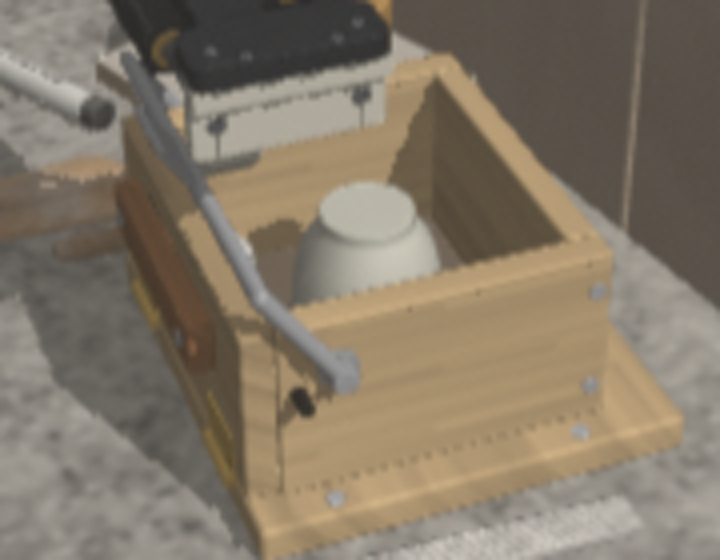

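```bash
python3 - <<'E'
from h import *
c=ctrl.read_camera("scene")
for b in np.arange(.3,1.2,.1): print(b.round(1),proj(c,world([.6193,.1286,-.1817],[bail(b,-.092,.058)])).round(1))
E
echo '[{"x": 0.12,"finger_gap": 0},{"z": -0.6,"finger_gap": 0},{"z": -0.6,"finger_gap": 0},{"x": -0.5,"finger_gap": 0},{"x": -0.6,"finger_gap": 0},{"finger_gap": 0}]' > mv.in && python3 jog.py mv.in | grep force:; python3 where.py|head -1
```

```text
0.3 [[282.3 254.6]]
0.4 [[283.4 251.5]]
0.5 [[284.8 248.5]]
0.6 [[286.6 245.4]]
0.7 [[288.7 242.5]]
0.8 [[291.1 239.7]]
0.9 [[293.8 237. ]]
1.0 [[296.7 234.5]]
1.1 [[299.8 232.2]]
force: [-0.3, 0.5, -0.2]
gripper_force: 0.0
t 9.1 frame mm [-105.6    0.9  185. ] F [-0.4  0.4 -0.2]
```

```bash
echo '[{"x": 0.42,"finger_gap": 0},{"z": 0.5,"finger_gap": 0},{"z": 0.2,"finger_gap": 0},{"x": -0.06,"z": 0.12,"finger_gap": 0},{"x": -0.08,"z": 0.12,"finger_gap": 0},{"x": -0.1,"z": 0.12,"finger_gap": 0},{"x": -0.1,"z": 0.12,"finger_gap": 0},{"finger_gap": 0}]' > mv.in && python3 jog.py mv.in | grep force:; python3 where.py|head -1;echo '[{"x": -0.08,"z": 0.12,"finger_gap": 0},{"x": -0.08,"z": 0.12,"finger_gap": 0},{"x": -0.04,"z": 0.12,"finger_gap": 0},{"x": -0.04,"z": 0.12,"finger_gap": 0},{"finger_gap": 0}]' > mv.in && python3 jog.py mv.in | grep force:; python3 where.py|head -1
```

```text
force: [-0.1, 0.7, 0.0]
gripper_force: 0.0
t 9.9 frame mm [-99.6   0.  124.8] F [-0.2  0.7  0. ]
force: [0.0, -0.5, -0.4]
gripper_force: 0.0
t 10.4 frame mm [-111.5    0.   100.7] F [ 0.1 -0.4 -0.4]
```

```bash
python3 - <<'E'
from h import *
a=ctrl.read_camera("scene")["color"][160:300,230:410,::-1];cv2.imwrite("pics/s5.png",cv2.resize(a,None,fx=4,fy=4,interpolation=2))
E
```

```text
(no output)
```

View pics/s5.png

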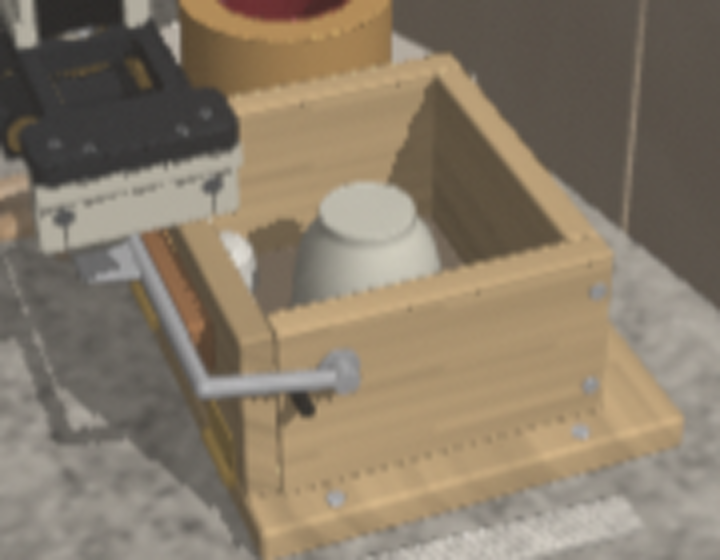

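```bash
echo '[{"z": 0.1,"finger_gap": 0},{"z": 0.1,"finger_gap": 0},{"z": 0.08,"finger_gap": 0},{"z": 0.04,"finger_gap": 0},{"finger_gap": 0}]' > mv.in && python3 jog.py mv.in | grep force:; python3 where.py|head -1;echo '[{"z": 0.03,"finger_gap": 0},{"z": 0.02,"finger_gap": 0},{"finger_gap": 0}]' > mv.in && python3 jog.py mv.in | grep force:; python3 where.py|head -1
```

```text
force: [0.2, -0.1, 0.7]
gripper_force: 0.0
t 10.95 frame mm [-110.8    0.2   85.3] F [ 0.2 -0.1  0.7]
force: [-0.7, -0.5, 0.6]
gripper_force: 0.0
t 11.25 frame mm [-110.6    0.3   83.2] F [-0.6 -0.7  0.6]
```

In the tool's units: 0.001 m is 0.02.

```bash
echo '[{"z": 0.02,"finger_gap": 0},{"z": 0.02,"finger_gap": 0},{"finger_gap": 0}]' > mv.in && python3 jog.py mv.in | grep force:; python3 where.py|head -1;echo '[{"z": 0.02,"finger_gap": 0},{"z": 0.02,"finger_gap": 0},{"finger_gap": 0}]' > mv.in && python3 jog.py mv.in | grep force:; python3 where.py|head -1
```

```text
force: [-2.8, -1.7, 11.2]
gripper_force: 5.6
t 11.55 frame mm [-110.5    0.4   82.1] F [-2.5 -2.2 11.2]
force: [-8.3, -3.6, 31.0]
gripper_force: 15.3
t 11.85 frame mm [-110.4    0.5   81.5] F [-7.5 -5.1 31. ]
```

In the tool's units: -0.05 m is -1, -0.04 m is -0.8.

```bash
echo '[{"z": -0.2,"finger_gap": 0},{"z": -0.6,"finger_gap": 0},{"z": -0.8,"finger_gap": 0},{"z": -1,"finger_gap": 0},{"x": -0.8,"z": -0.6,"finger_gap": 0},{"x": -0.8,"finger_gap": 0},{"finger_gap": 0},{"finger_gap": 0}]' > mv.in && python3 jog.py mv.in | grep force:; python3 where.py|head -1
python3 - <<'E'
from h import *
c=ctrl.read_camera("scene")
for b in (0,.08): print(proj(c,world([.6193,.1286,-.1817],[bail(b,-.092,.058)])))
a=c["color"][180:310,220:410,::-1];cv2.imwrite("pics/s6.png",cv2.resize(a,None,fx=4,fy=4,interpolation=2))
E
```

```text
force: [1.4, -0.4, 0.9]
gripper_force: 0.0
t 12.65 frame mm [-1.909e+02  2.000e-01  2.396e+02] F [ 1.4 -0.1  0.9]
[[281.23710699 263.56038795]]
[[281.19691792 261.24307735]]
```

View pics/s6.png

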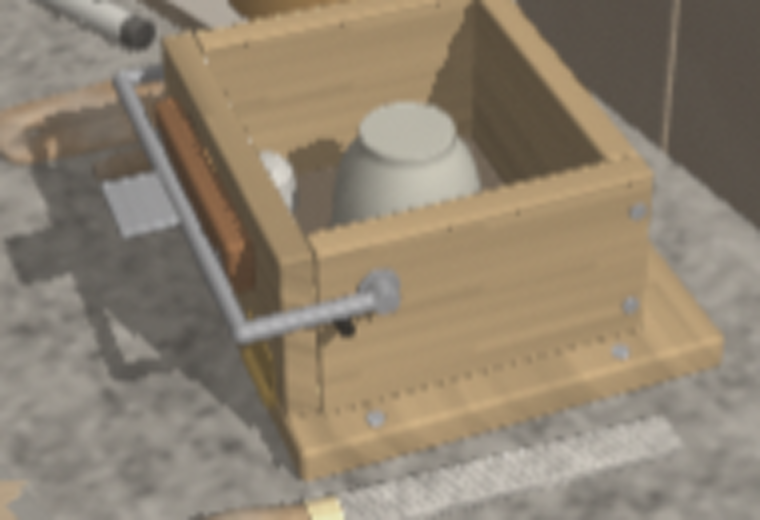

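The bail's near corner is at about (280.5, 263), which matches the predicted home position. The front is shut, and the cup, the visible plug and the rasp look undisturbed.

```bash
python3 -c "
from rig import ctrl
print(ctrl.job_done())"
```

```text
the job is handed in; nothing more can be done
None
```

I pushed the front board shut and pressed the bail home across it, then handed the job in at about 13 s. The last picture shows both in place; no verdict was printed, and finger force peaked at about 32 N in the readings I took.

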